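# Set up the fan and hold the preheater's cover on its spring

## Task

Stand the cooling fan on its base, so that both pegs pass up through the holes of its foot and the foot lies flat on the block (either way round will do), and let go of it. Then raise the preheater's sprung cover by its handle until it is clearly past its balance point, bring it back to just below that point (some five to ten degrees below) and keep holding it there, still, so that the board cools slowly: the program finishes while the gripper holds the cover. Leave the other things on the bench where they are.

Things in the scene. Friction and masses are not known exactly. Their poses are not given: they have to be found in the camera images.
- fan_center (a point): centre, half-way up, of the loose cooling fan (0.2 to 0.45 kg): an upright black frame 78 mm (its x) by 38 mm (its y), 100 mm tall overall, a wire guard and rotor in both faces, on a flat foot. The frame's top bar is solid, 22 mm deep, and can be gripped from above across its 38 mm. Underside 50 mm below this point, top 50 mm above. It starts upright on the bench
- fan: the same fan; origin at the centre of its foot's underside, x along the foot, z up. The foot is 130 mm (x) by 60 mm (y), 8 mm thick, with two through holes of 11.5 mm on its x axis, 48 mm either side of the centre
- fan_base: the fan's base: a fixed grey block 150 mm (its x) by 80 mm (its y), 22 mm high, to one side of the preheater (the fan starts on the other side). Two upright steel pegs of 8 mm with tapered tips stand 15 mm above its top, on its x axis, 48 mm either side of its middle. Origin on the bench under its middle, x along the block, z up
- base_top (a point): middle of the top face of that block, 22 mm above the bench; axes as the block's. With the fan fully home its centre is 50 mm above this point
- handle (a point): middle of the cover's handle: a level round rod, 12 mm thick, 150 mm long, along the preheater's y, on two arms at its ends, 45 mm in front of the cover's near edge and free all round. Closed, its axis is 94 mm above the bench. It moves on a circle of radius 265 mm about the hinge and, being round, turns between the fingers. Lifting takes about 1.5 N, holding less
- hinge (a point): middle of the cover's hinge axis, fixed, at the far edge of the preheater, 94 mm above the bench; axes as the preheater's: x away from the robot, y along the hinge axis, z up. The handle lies 265 mm from it, towards its -x when closed
- cover (a joint): the sprung steel cover, a plate 220 by 240 mm, 14 mm thick, on a grey housing 250 mm deep, 260 mm wide, 80 mm high. Angle in rad: 0 closed (level), grows as its near edge rises, stop at 1.15. Balance point 0.75 (43 degrees; handle axis then 275 mm above the bench): below it the cover falls shut unless held, above it the spring swings it fully open
- spool: bystander: solder reel, 56 mm across, 40 mm high
- flux_jar: bystander: small jar, 44 mm across, 45 mm high
- screwdriver: bystander: screwdriver lying on the bench, 160 mm long
- mug: bystander: mug, 80 mm across, 90 mm high
- multimeter: bystander: multimeter lying flat, 150 by 75 by 35 mm
- parts_bin: bystander: open parts tray, 120 by 90 by 45 mm
- brush: bystander: brush lying on the bench, 150 mm long
Mind the look-alikes: they are no part of the job. Leave any blue look-alike of the fan_base alone. What is shaped like the fan but purple or turquoise is not meant.

How it is judged:
By the outcome, as a careful person would: the job done as asked, in the order asked, and still so for the second after the job is handed in, while the arm keeps its last pose, push and grip.
It also fails if it takes over 72 s, if anything falls off the work surface, if the arm or the gripper's body presses on something with over 40 N, if the wrist force passes 120 N, or if a joint passes its speed limit or range.

## Robot

A 6-joint arm with a two-finger parallel gripper is mounted at the origin on the work surface. World frame = base frame: x ahead of the robot, y to its left, z up, the work surface at z = 0. Lengths are in m, angles in rad, forces in N, time in s.
With the tool pointing down it reaches from about 0.225 to 0.875 m from the base axis. Payload 3.4 kg.
Tool frame: the origin (TCP) lies at the very end of the fingers, on their centre line; the grasp point (between the pads) lies 19 mm behind it; x points along the fingers, y is the direction in which the jaws open and shut, and the axes are right-handed (so a half turn about x gives the same grasp; the last joint's range is limited). The gripper opens to 85 mm and grips with 20 to 120 N. Pads are 22 mm wide; open, the fingers measure 114 mm over their backs; the gripper's body (76 mm by 85 mm) begins 54 mm behind the grasp point. The pads swing forward as they close: fully open they stand 13 mm farther back than shut.
Start: joints at [1.127, 0.276, 1.505, -0, 1.361, -0.121], TCP at [0.182, 0.545, 0.231] pointing down, gripper open.
Joint ranges: [-2.89, 2.89], [-0.75, 2.08], [0.22, 2.7], [-1.18, 4.32], [0.11, 2.71], [-2.7, 2.7]. Speed limits (rad/s): [2.57, 2.57, 3.14, 3.14, 3.14, 3.14].

## Interface

Orientations are given as a unit quaternion [w, x, y, z].
In Python, from rig import manip gives the robot as it stands. The module is installed in compiled form; this text tells all that it offers.
- The arm moves only by the tool play_rows, never from a script. Its argument "plan" is a list that holds one entry, the list of rows, each a list of 5 numbers: the closure, from 0 (fully open) to 1 (shut), then the shift along the tool's x, y, z in m, then the turn about the tool's x in degrees. A call has 1 to 12 rows; each row is the pose to reach, as a shift and turn from the pose measured when the call began, along the tool's axes at that moment; what a row does not reach only later rows make up. A row lasts 1/10 s, in which the tool goes at most 50 mm and 8.59 degrees, less where a joint would pass 70% of its speed; a pose out of reach is approached as far as the arm can. A call with a gripper value outside its range is refused whole. The fingers move at their own pace and stop on an object; "grip_force" is the grip in N (left out, the last holds). Time passes only in rows, so rows that repeat a pose let the fingers close. It gives the time, the measured TCP pose, the force and the opening at its end, in the units of the state.
- manip.get_state(): the state, without advancing time (a new reading comes with each control period).
- manip.get_image(name): name is "side" or "top" or "wrist"; returns (picture, depth): 420x560x3 uint8, red, green, blue; 420x560 float32, m along the optical axis (not along the pixel's ray), 0 where there is no reading.
- manip.camera_params(name): a dict with "intrinsics" (3x3 intrinsics, pixels), "dist_coeffs" ([k1, k2, p1, p2, k3] as OpenCV has them; the pictures are not rectified), "R" (3x3) and "t" (3): a world point X has camera coordinates R X + t; the wrist camera has in their place "mount" (4x4, takes a point from camera to tool coordinates, whose origin is the TCP and whose axes are the tool frame's). Camera axes: x right, y down, z forward; pixel columns grow to the right and rows downward; lengths in m; the calibration is good to about 2 mm. A picture is of the moment at which its call begins: read the wrist's pose just before it. camera_params takes no time and is no camera call.
- manip.sign_off(): hands the job in, once; it reports no verdict.
The state is a dict: "clock": time; "qpos": joint angles; "qd": joint speeds; "effort": joint torques, N m; "position": TCP position; "ee_rot": TCP orientation; "contact_force": force on the tool from outside, world axes, zero at the start; "moment": the same for the moment, N m; "width": finger opening in m.
Only numpy, scipy, OpenCV 4.12 (cv2) and the standard library are available. Lean on these libraries where they do the work, as an engineer would, in place of code of your own. Each camera call takes 0.05 s, during which the arm holds its last target.

## Working session

There is one attempt and no reset: what is moved stays moved. The work goes in short steps, Python scripts to look and compute and a tool call to move; the robot and the scene stay as the last step left them, time stands still between calls to the robot, and variables do not carry over. Pictures are saved under pics/ and viewed, and the job is handed in when it is done.

Besides the shell and the picture viewer there is one more tool, called after ">>>" as name(argument=value, ...), one argument or row to a line, values as JSON. play_rows: Moves the arm, as the interface text tells. Its arguments: {"type":"object","properties":{"plan":{"type":"array","items":{"type":"array","items":{"type":"array","items":{"type":"number"}}}},"grip_force":{"type":"number"}},"required":["plan"]}

```bash
mkdir -p pics; cat > h.py <<'E'
import numpy as np, cv2
from rig import manip
def snap(name,fn):
    st=manip.get_state(); im,d=manip.get_image(name)
    cv2.imwrite(f'pics/{fn}.png',im[:,:,::-1]); np.savez(f'pics/{fn}.npz',im=im,d=d,pos=st['position'],rot=st['ee_rot'])
    return im,d
def q2R(q):
    from scipy.spatial.transform import Rotation as Ro
    q=np.array(q); return Ro.from_quat([q[1],q[2],q[3],q[0]]).as_matrix()
def ray(name,fn,u,v):
    p=manip.camera_params(name); K=np.array(p['intrinsics']);D=np.array(p['dist_coeffs'])
    n=cv2.undistortPoints(np.array([[[u,v]]],float),K,D)[0,0]; r=np.array([n[0],n[1],1.])
    if name=='wrist':
        z=np.load(f'pics/{fn}.npz'); M=np.array(p['mount']);R=q2R(z['rot'])
        return R@M[:3,3]+z['pos'], R@M[:3,:3]@r
    R=np.array(p['R']);t=np.array(p['t']); return -R.T@t, R.T@r
def atz(name,fn,u,v,z):
    o,r=ray(name,fn,u,v); return o+r*(z-o[2])/r[2]
def atd(name,fn,u,v,w=1):
    d=np.load(f'pics/{fn}.npz')['d']; p=d[int(round(v))-w:int(round(v))+w+1,int(round(u))-w:int(round(u))+w+1]; dd=np.median(p[p>0]) if (p>0).any() else np.nan
    o,r=ray(name,fn,u,v); return o+r*dd
def crop(fn,u0,v0,u1,v1,k,out):
    im=cv2.imread(f'pics/{fn}.png')[v0:v1,u0:u1]; cv2.imwrite(f'pics/{out}.png',cv2.resize(im,None,fx=k,fy=k,interpolation=cv2.INTER_CUBIC))
E
python3 - <<'E'
from h import *
for n in ['top','side','wrist']: snap(n,n+'1')
s=manip.get_state(); print(s)
for n in ['top','side','wrist']: print(manip.camera_params(n))
E
```

```text
{'clock': 0.15, 'qpos': array([ 1.12700032e+00,  2.76450258e-01,  1.50584350e+00,  9.64079560e-06,
        1.36071114e+00, -1.21003043e-01]), 'qd': array([ 0.00104519, -0.00293882, -0.00294927, -0.0010268 ,  0.00013759,
        0.00045532]), 'effort': array([ 6.68512221e-04, -4.17146659e+01, -2.46032059e+01, -1.64916482e-04,
        7.72814354e-03, -7.16268858e-06]), 'position': array([0.18223058, 0.54493927, 0.23063766]), 'ee_rot': array([ 0.69777448,  0.11315181,  0.69805915, -0.114109  ]), 'contact_force': array([ 0.48248414,  0.26444846, -0.72871951]), 'moment': array([ 0.00109956, -0.01260119,  0.00684082]), 'width': 0.08534944859296534}
{'intrinsics': array([[493.19921349,   0.        , 283.4738544 ],
       [  0.        , 493.19921349, 210.63152759],
       [  0.        ,   0.        ,   1.        ]]), 'dist_coeffs': array([-0.16968993,  0.        ,  0.        ,  0.        ,  0.        ]), 'R': array([[-0.02446786, -0.99969093,  0.00440151],
       [-0.98942944,  0.02358673, -0.14308404],
       [ 0.142936  , -0.00785594, -0.98970075]]), 't': array([0.01802943, 0.52341261, 1.5
[... 370 characters left out ...]
   [ 0.32369375, -0.6940438 , -0.64305953]]), 't': array([0.4655066 , 0.20509781, 1.45120235])}
{'intrinsics': array([[296.54782056,   0.        , 275.81605047],
       [  0.        , 296.54782056, 206.40827316],
       [  0.        ,   0.        ,   1.        ]]), 'dist_coeffs': array([0.00674872, 0.        , 0.        , 0.        , 0.        ]), 'mount': array([[ 2.36589787e-04, -3.20650464e-01,  9.47197563e-01,
        -1.42237761e-01],
       [ 9.99999897e-01, -2.89985721e-04, -3.47946227e-04,
         2.75499421e-04],
       [ 3.86242887e-04,  9.47197549e-01,  3.20650362e-01,
        -8.35790173e-02],
       [ 0.00000000e+00,  0.00000000e+00,  0.00000000e+00,
         1.00000000e+00]])}
```

View pics/top1.png

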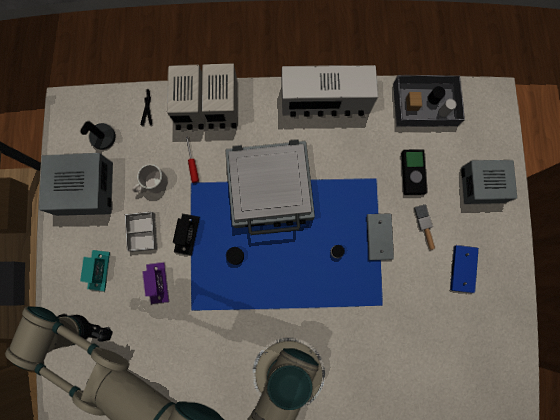

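View pics/side1.png

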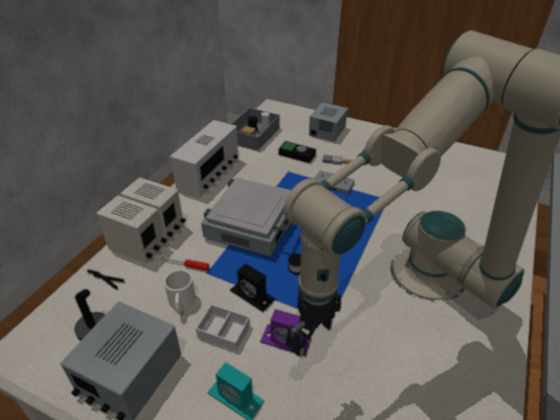

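View pics/wrist1.png

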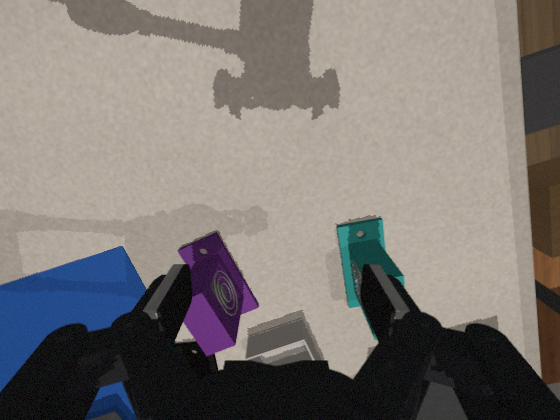

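The top view shows the black fan at about (186,234), the grey base at (380,237), and the cover handle at about (272,238). I'll enlarge those areas.

```bash
python3 - <<'E'
from h import *
crop('top1',160,200,220,270,8,'c_fan'); crop('top1',350,200,410,270,8,'c_base'); crop('top1',215,130,325,255,6,'c_pre')
E
```

```text
(no output)
```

View pics/c_fan.png

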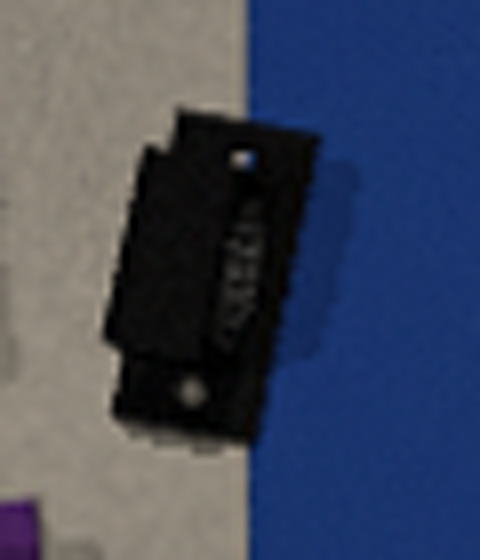

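View pics/c_base.png

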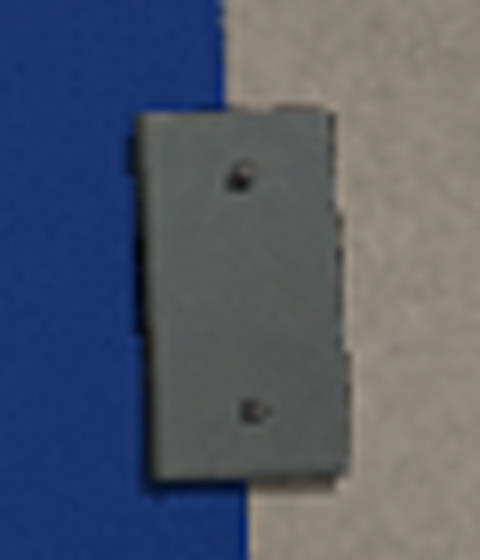

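View pics/c_pre.png

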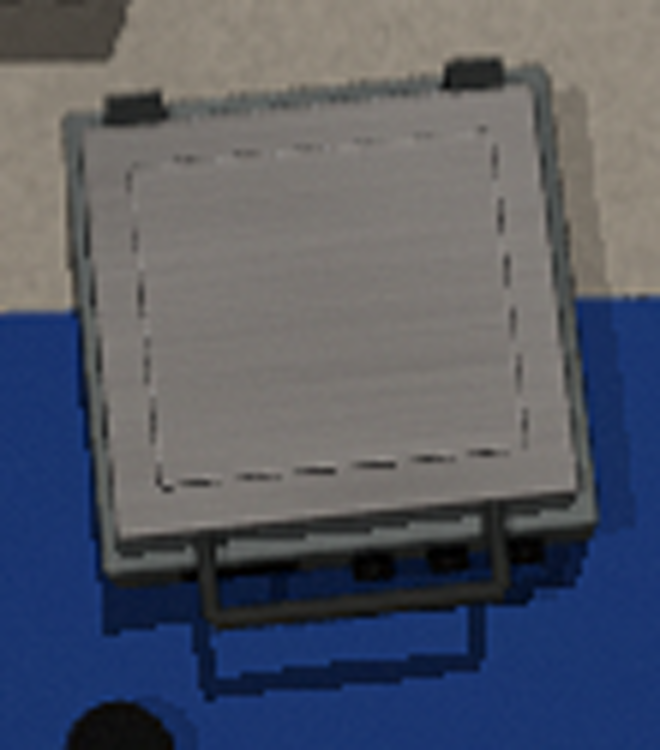

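```bash
cat > m1.py <<'E'
from h import *
def c(x,y,u0,v0,k): return (x+.5)/k-.5+u0,(y+.5)/k-.5+v0
def P(x,y,u0,v0,k,z): return atz('top','top1',*c(x,y,u0,v0,k),z)
f=lambda x,y,z:P(x,y,160,200,8,z); b=lambda x,y,z:P(x,y,350,200,8,z); p=lambda x,y,z:P(x,y,215,130,6,z)
np.set_printoptions(precision=4,suppress=True)
H=[f(242,158,.004),f(192,392,.004)]; print('fan holes',H,np.linalg.norm(H[0]-H[1]),'mid',(H[0]+H[1])/2,'ang',np.degrees(np.arctan2(*(H[0]-H[1])[1::-1])))
C=[f(182,110,.008),f(320,135,.008),f(252,440,.008),f(115,412,.008)];print('fan corners',np.mean(C,0),[np.linalg.norm(C[i]-C[i-1]) for i in range(4)])
B=[b(140,112,.022),b(333,108,.022),b(348,470,.022),b(157,478,.022)];print('base',np.mean(B,0),[np.linalg.norm(B[i]-B[i-1]) for i in range(4)], [np.degrees(np.arctan2(*d[1::-1])) for d in (B[0]-B[3],B[1]-B[2])])
G=[b(240,177,.030),b(254,411,.030)];print('pegs',G,np.linalg.norm(G[0]-G[1]),np.mean(G,0),np.degrees(np.arctan2(*(G[0]-G[1])[1::-1])))
h=[p(208,620,.094),p(505,592,.094)];print('handle',h,np.linalg.norm(h[0]-h[1]),np.mean(h,0),np.degrees(np.arctan2(*(h[0]-h[1])[1::-1])))
# cover plate corners
q=[p(85,125,.101),p(535,85,.101),p(580,490,.101),p(118,537,.101)];print('plate',q,[np.linalg.norm(q[i]-q[i-1]) for i in range(4)])
g=[p(135,108,.094),p(473,73,.094)];print('hinge',np.mean(g,0),np.linalg.norm(np.mean(g,0)-np.mean(h,0)),'dir',np.degrees(np.arctan2(*(np.mean(g,0)-np.mean(h,0))[1::-1])))
E
python3 m1.py
```

```text
fan holes [array([0.507 , 0.3139, 0.004 ]), array([0.4111, 0.3346, 0.004 ])] 0.09813154702382548 mid [0.4591 0.3243 0.004 ] ang -12.175653919573918
fan corners [0.4591 0.3235 0.008 ] [np.float64(0.12675444036205172), np.float64(0.0585198756035685), np.float64(0.12764551060517207), np.float64(0.05787951014336921)]
base [ 0.4355 -0.3065  0.022 ] [np.float64(0.14890507786952872), np.float64(0.07995851017769094), np.float64(0.14782392357818666), np.float64(0.07832942092894922)] [np.float64(0.04081729899774837), np.float64(-0.5917051954661932)]
pegs [array([ 0.4812, -0.3052,  0.03  ]), array([ 0.3863, -0.3062,  0.03  ])] 0.09490177593841778 [ 0.4337 -0.3057  0.03  ] 0.6418764095244582
handle [array([0.4488, 0.1129, 0.094 ]), array([ 0.4596, -0.0399,  0.094 ])] 0.15315572198362234 [0.4542 0.0365 0.094 ] 94.05279476763948
plate [array([0.7103, 0.1736, 0.101 ]), array([ 0.7262, -0.0633,  0.101 ]), array([ 0.5106, -0.0797,  0.101 ]), array([0.4919, 0.158 , 0.101 ])] [np.float64(0.21898061837846491), np.float64(0.23740520295500644), np.float64(0.21623802598100525), np.float64(0.23846700763525286)]
hinge [0.7281 0.0583 0.094 ] 0.2748244376329332 dir 4.561844658798682
```

```bash
cat >> h.py <<'E'
np.set_printoptions(precision=4,suppress=True)
def go(x,y,z,jaw):
    "tool-frame shift & turn from the present pose to world target with jaw direction (deg, mod 180)"
    s=manip.get_state(); R=q2R(s['ee_rot']); d=R.T@(np.array([x,y,z])-s['position'])
    cur=np.degrees(np.arctan2(R[1,1],R[0,1])); t=-(jaw-cur)  # x points down: + turn about x lowers world yaw
    t=(t+90)%180-90
    print('pos',s['position'],'jaw',round(cur,2),'xaxis',R[:,0],'q',s['qpos'],'w',round(s['width'],4),'F',s['contact_force'],'t',round(s['clock'],2))
    print('shift mm',d*1000,'turn',round(t,2)); return d,t
E
python3 -c "
from h import *
go(.459,.324,.20,77.8)
M=np.array(manip.camera_params('wrist')['mount']);print(M)"
```

```text
pos [0.1822 0.5449 0.2306] jaw 71.51 xaxis [-0.0006 -0.0013 -1.    ] q [ 1.127   0.2765  1.5058  0.      1.3607 -0.121 ] w 0.0853 F [ 0.4825  0.2644 -0.7287] t 0.15
shift mm [  30.7483 -121.689   332.5665] turn -6.29
[[ 0.0002 -0.3207  0.9472 -0.1422]
 [ 1.     -0.0003 -0.0003  0.0003]
 [ 0.0004  0.9472  0.3207 -0.0836]
 [ 0.      0.      0.      1.    ]]
```

>>> play_rows(
  plan=[
    [[0,0,-0.01,0.04,-2],[0,0,-0.03,0.08,-4],[0,0.01,-0.045,0.12,-6],[0,0.02,-0.06,0.165,-6.3],[0,0.03,-0.08,0.21,-6.3],[0,0.03,-0.095,0.255,-6.3],[0,0.03,-0.11,0.295,-6.3],[0,0.03,-0.12,0.32,-6.3],[0,0.03,-0.1217,0.3325,-6.3],[0,0.03,-0.1217,0.3325,-6.3],[0,0.03,-0.1217,0.3325,-6.3]],
  ],
)

```text
clock: 1.25
position: [0.458, 0.3247, 0.2005]
ee_rot: [0.702, 0.075, 0.704, -0.075]
contact_force: [0.5, -0.3, -0.5]
width: 0.0852
```

```bash
python3 -c "
from h import *
snap('wrist','w2'); snap('top','top2')
go(.459,.324,.072,77.8)"
```

```text
pos [0.4576 0.325  0.2007] jaw 77.9 xaxis [-0.0015 -0.001  -1.    ] q [ 0.4937  0.2751  1.584  -0.0001  1.2843 -0.8658] w 0.0855 F [ 0.8831 -0.5436  0.1351] t 1.35
shift mm [128.6832  -0.532    1.7646] turn 0.1
```

View pics/w2.png

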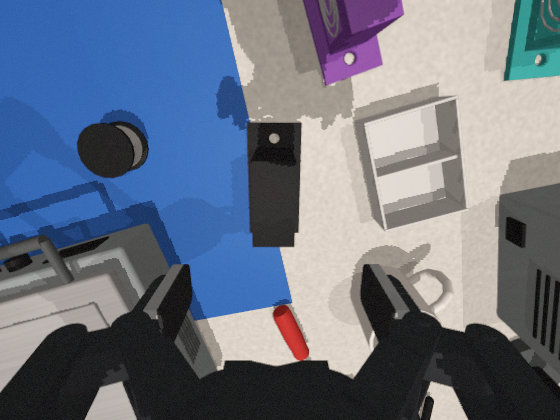

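```bash
python3 -c "
from h import *
crop('w2',235,110,315,260,4,'c_w2')"
```

```text
(no output)
```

View pics/c_w2.png

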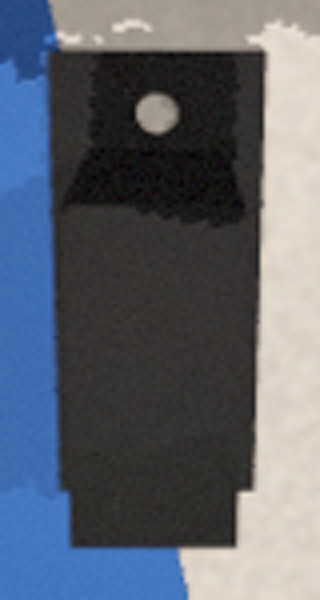

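```bash
python3 -c "
from h import *
c=lambda x,y:((x+.5)/4-.5+235,(y+.5)/4-.5+110)
A=lambda x,y,z:atz('wrist','w2',*c(x,y),z)
T=[A(62,207,.1),A(248,207,.1),A(252,490,.1),A(62,490,.1)]
print(T,np.mean(T,0),[np.linalg.norm(T[i]-T[i-1]) for i in range(4)])
for a,b in((T[3],T[0]),(T[2],T[1])): print(np.degrees(np.arctan2(*(a-b)[1::-1])))
print('hole',A(157,114,.008),A(157,114,.0))
F=[A(50,52,.008),A(265,52,.008),A(238,547,.008),A(70,547,.008)]
print(F,np.mean(F,0),[np.linalg.norm(F[i]-F[i-1]) for i in range(4)])
for a,b in((F[3],F[0]),(F[2],F[1])): print(np.degrees(np.arctan2(*(a-b)[1::-1])))
"
```

```text
[array([0.4139, 0.3129, 0.1   ]), array([0.4219, 0.3502, 0.1   ]), array([0.4842, 0.3391, 0.1   ]), array([0.4753, 0.2978, 0.1   ])] [0.4488 0.325  0.1   ] [np.float64(0.06324960981624088), np.float64(0.0382296695313426), np.float64(0.06325125719630068), np.float64(0.04228483797077997)]
-13.784506034456792
-10.110455545163033
hole [0.4084 0.3333 0.008 ] [0.4092 0.3331 0.    ]
[array([0.3862, 0.3084, 0.008 ]), array([0.3985, 0.3655, 0.008 ]), array([0.543 , 0.3298, 0.008 ]), array([0.5319, 0.2785, 0.008 ])] [0.4649 0.3206 0.008 ] [np.float64(0.14879657027209314), np.float64(0.05845870164339268), np.float64(0.14882119874140506), np.float64(0.05241871785609781)]
-11.569337492176315
-13.895085088705457
```

```bash
python3 -c "
from h import *
c=lambda x,y:((x+.5)/4-.5+235,(y+.5)/4-.5+110)
A=lambda x,y,z:atz('wrist','w2',*c(x,y),z)
def rep(T):
  print(np.mean(T,0),[np.linalg.norm(T[i]-T[i-1]) for i in range(4)])
  for a,b in((T[3],T[0]),(T[2],T[1])): print(np.degrees(np.arctan2(*(a-b)[1::-1])))
rep([A(63,207,.1),A(247,207,.1),A(238,547,.1),A(70,547,.1)])
rep([A(50,52,.008),A(265,52,.008),A(252,490,.008),A(62,490,.008)])
"
```

```text
[0.4556 0.3232 0.1   ] [np.float64(0.07724537672132438), np.float64(0.037818629702109474), np.float64(0.0772277828165813), np.float64(0.03801972285371921)]
-12.59270168726426
-12.443602556597016
[0.4556 0.3231 0.008 ] [np.float64(0.12946094625421073), np.float64(0.05845870164339268), np.float64(0.12943015562783292), np.float64(0.05829913594344615)]
-12.344713579835089
-12.415389538272228
```

```bash
python3 -c "
from h import *
go(.4556,.3232,.071,77.55)"
```

```text
pos [0.4576 0.325  0.2007] jaw 77.9 xaxis [-0.0015 -0.001  -1.    ] q [ 0.4937  0.2751  1.584  -0.0001  1.2843 -0.8658] w 0.0855 F [ 0.8831 -0.5436  0.1351] t 1.35
shift mm [129.6892  -2.0259  -1.3908] turn 0.35
```

>>> play_rows(
  plan=[
    [[0,0.03,-0.002,-0.0014,0.35],[0,0.06,-0.002,-0.0014,0.35],[0,0.09,-0.002,-0.0014,0.35],[0,0.115,-0.002,-0.0014,0.35],[0,0.13,-0.002,-0.0014,0.35],[0,0.13,-0.002,-0.0014,0.35],[0.4,0.13,-0.002,-0.0014,0.35],[0.8,0.13,-0.002,-0.0014,0.35],[1,0.13,-0.002,-0.0014,0.35],[1,0.13,-0.002,-0.0014,0.35],[1,0.13,-0.002,-0.0014,0.35],[1,0.13,-0.002,-0.0014,0.35]],
  ],
  grip_force=50,
)

```text
clock: 2.55
position: [0.4561, 0.3235, 0.072]
ee_rot: [0.703, 0.077, 0.703, -0.077]
contact_force: [-1.8, -1.0, 5.3]
width: 0.0374
```

```bash
python3 -c "
from h import *
snap('wrist','w3')
go(.4556,.3232,.26,90)
print(manip.get_state()['moment'])"
```

```text
pos [0.4561 0.3235 0.072 ] jaw 77.55 xaxis [-0.  0. -1.] q [ 0.4925  0.3869  1.7707  0.      0.984  -0.861 ] w 0.0371 F [-1.2422 -0.8379  6.0972] t 2.6
shift mm [-188.0145   -0.3757   -0.3812] turn -12.45
[-0.0299  0.212   0.1156]
```

View pics/w3.png

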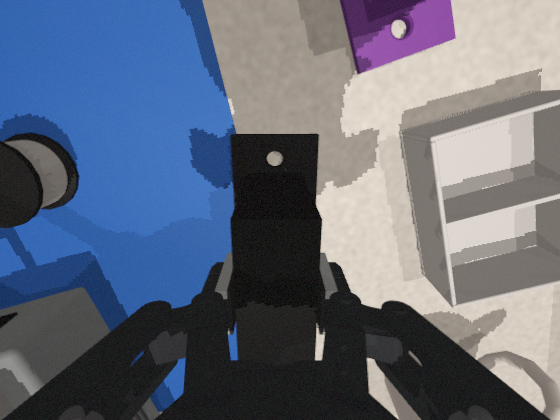

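>>> play_rows(
  plan=[
    [[1,-0.01,0,0,0],[1,-0.03,0,0,0],[1,-0.06,0,0,0],[1,-0.1,0,0,0],[1,-0.14,0,0,0],[1,-0.165,0,0,0],[1,-0.175,0,0,0],[1,-0.175,0,0,0],[1,-0.175,0,0,0]],
  ],
)

```text
clock: 3.5
position: [0.4551, 0.3229, 0.2454]
ee_rot: [0.702, 0.076, 0.704, -0.077]
contact_force: [0.2, -0.5, -3.2]
width: 0.0375
```

```bash
python3 -c "
from h import *
snap('wrist','w4')
go(.4345,-.306,.247,90)"
```

```text
pos [0.455  0.3228 0.2449] jaw 77.55 xaxis [-0.0036 -0.0019 -1.    ] q [ 0.4924  0.245   1.5144  0.      1.3863 -0.8611] w 0.0374 F [ 0.0033 -0.4935 -3.515 ] t 3.55
shift mm [  -0.7801 -618.4739  115.5877] turn -12.45
```

View pics/w4.png

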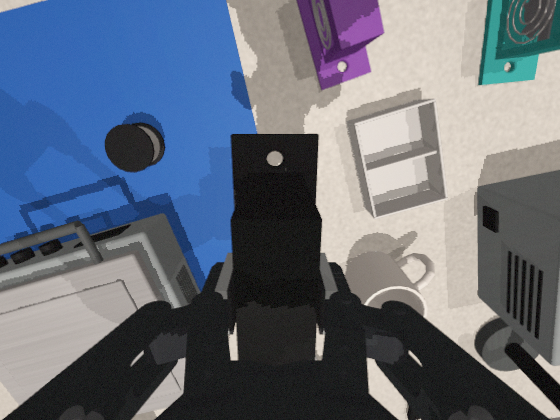

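>>> play_rows(
  plan=[
    [[1,0,-0.02,0.004,0],[1,0,-0.06,0.011,-1],[1,0,-0.1,0.019,-3],[1,0,-0.145,0.027,-5],[1,0,-0.19,0.036,-7],[1,0,-0.235,0.044,-9],[1,0,-0.28,0.052,-11],[1,0,-0.325,0.061,-12.4],[1,0,-0.37,0.069,-12.4],[1,0,-0.41,0.077,-12.4],[1,0,-0.44,0.082,-12.4],[1,0,-0.46,0.086,-12.4]],
  ],
)

```text
clock: 4.75
position: [0.4385, -0.1469, 0.244]
ee_rot: [0.705, 0.001, 0.71, -0.001]
contact_force: [0.4, 0.1, -1.6]
width: 0.0371
```

```bash
python3 -c "
from h import *
go(.4345,-.206,.2,90)"
```

```text
pos [ 0.4385 -0.1469  0.244 ] jaw 89.82 xaxis [-0.0071 -0.001  -1.    ] q [-0.4706  0.1008  1.7001 -0.0042  1.3467 -2.0372] w 0.0371 F [ 0.3949  0.1139 -1.6178] t 4.75
shift mm [ 44.0745 -59.1128  -3.5008] turn -0.18
```

>>> play_rows(
  plan=[
    [[1,0.015,-0.02,-0.001,-0.2],[1,0.03,-0.04,-0.002,-0.2],[1,0.044,-0.059,-0.0035,-0.2],[1,0.044,-0.059,-0.0035,-0.2],[1,0.044,-0.059,-0.0035,-0.2]],
  ],
)

```text
clock: 5.25
position: [0.4336, -0.2052, 0.1985]
ee_rot: [0.703, 0.001, 0.711, 0.0]
contact_force: [-0.1, 1.6, -2.9]
width: 0.0371
```

```bash
python3 -c "
from h import *
snap('wrist','w5')
go(.4345,-.306,.2,90)"
```

```text
pos [ 0.4341 -0.2051  0.1993] jaw 90.0 xaxis [-0.0087  0.0009 -1.    ] q [-0.5834  0.1593  1.7445 -0.0042  1.2456 -2.1528] w 0.0374 F [ 0.3148 -0.2775 -1.8034] t 5.3
shift mm [  -0.7956 -100.872     0.3783] turn -0.0
```

View pics/w5.png

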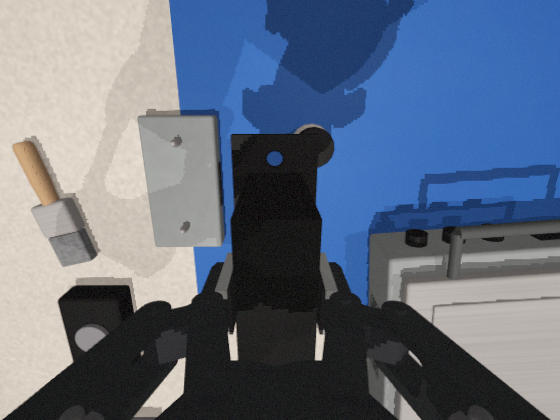

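```bash
python3 -c "
from h import *
crop('w5',130,100,290,260,5,'c_w5')"
```

```text
(no output)
```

View pics/c_w5.png

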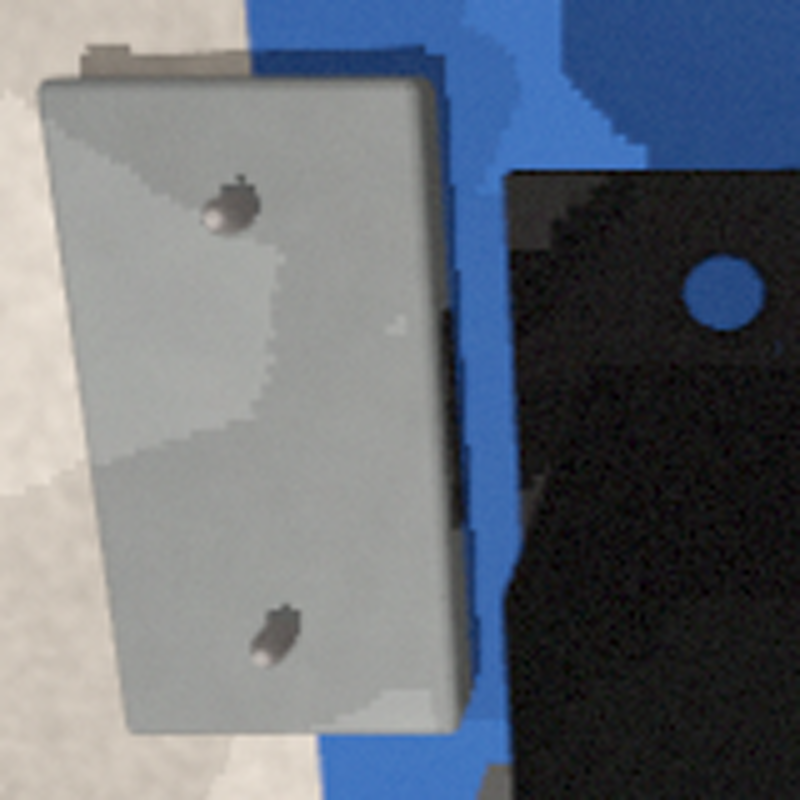

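```bash
python3 -c "
from h import *
c=lambda x,y:((x+.5)/5-.5+130,(y+.5)/5-.5+100)
A=lambda x,y,z:atz('wrist','w5',*c(x,y),z)
B=[A(42,82,.022),A(427,80,.022),A(460,731,.022),A(128,733,.022)]
print('block',np.mean(B,0),[np.linalg.norm(B[i]-B[i-1]) for i in range(4)]);
for a,b in((B[3],B[0]),(B[2],B[1])): print(np.degrees(np.arctan2(*(a-b)[1::-1])))
G=[A(262,655,.036),A(211,217,.036)];print('tips',G,np.mean(G,0),np.linalg.norm(G[0]-G[1]),np.degrees(np.arctan2(*(G[0]-G[1])[1::-1])))
G=[A(288,628,.024),A(246,206,.024)];print('bases',G,np.mean(G,0),np.linalg.norm(G[0]-G[1]))
print('foot hole',A(724,293,.2-.064), A(724,293,.2-.072))
# fan hole in w3
im=cv2.imread('pics/w3.png');
print(atz('wrist','w3',274.5,158.3,.006))
"; python3 -c "
from h import *
crop('w3',220,120,330,230,6,'c_w3')"
```

```text
block [ 0.4316 -0.3073  0.022 ] [np.float64(0.14738406249446398), np.float64(0.07912715936788238), np.float64(0.14746710691527912), np.float64(0.07853894951302642)]
-0.47029643593656534
-0.6984487208635357
tips [array([ 0.4797, -0.3089,  0.036 ]), array([ 0.3839, -0.3096,  0.036 ])] [ 0.4318 -0.3093  0.036 ] 0.0958203024781465 0.44507419082448213
bases [array([ 0.4781, -0.3063,  0.024 ]), array([ 0.3829, -0.3062,  0.024 ])] [ 0.4305 -0.3062  0.024 ] 0.09515133724501343
foot hole [ 0.3838 -0.2055  0.136 ] [ 0.385  -0.2055  0.128 ]
[0.4085 0.3336 0.006 ]
```

View pics/c_w3.png

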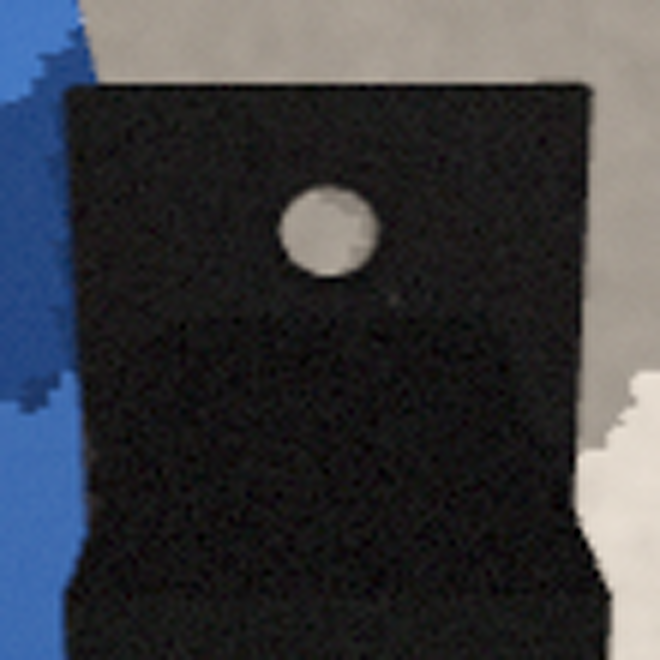

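```bash
python3 -c "
from h import *
go(.4325,-.307,.125,90)"
```

```text
pos [ 0.4341 -0.2051  0.1993] jaw 90.0 xaxis [-0.0087  0.0009 -1.    ] q [-0.5834  0.1593  1.7445 -0.0042  1.2456 -2.1528] w 0.0374 F [ 0.3148 -0.2775 -1.8034] t 5.3
shift mm [  74.218  -101.9417   -0.9696] turn -0.0
```

>>> play_rows(
  plan=[
    [[1,0,-0.03,0,0],[1,0,-0.065,0,0],[1,0.01,-0.09,-0.001,0],[1,0.03,-0.102,-0.001,0],[1,0.055,-0.102,-0.001,0],[1,0.07,-0.102,-0.001,0],[1,0.0745,-0.102,-0.001,0],[1,0.0745,-0.102,-0.001,0],[1,0.0745,-0.102,-0.001,0]],
  ],
)

```text
clock: 6.2
position: [0.4333, -0.3071, 0.1258]
ee_rot: [0.705, -0.0, 0.71, 0.0]
contact_force: [1.1, -0.5, -2.4]
width: 0.0371
```

```bash
python3 -c "
from h import *
snap('wrist','w6');snap('side','s6')
go(.4325,-.307,.072,90)
crop('w6',200,110,350,240,5,'c_w6');crop('s6',260,110,380,240,5,'c_s6')"
```

```text
pos [ 0.4333 -0.3074  0.126 ] jaw 90.03 xaxis [-0.0068 -0.0008 -1.    ] q [-0.7444  0.2956  1.7572 -0.0058  1.0933 -2.313 ] w 0.0372 F [-0.2494  0.344  -1.5022] t 6.3
shift mm [53.9939  0.4067 -0.4243] turn 0.03
```

View pics/c_w6.png

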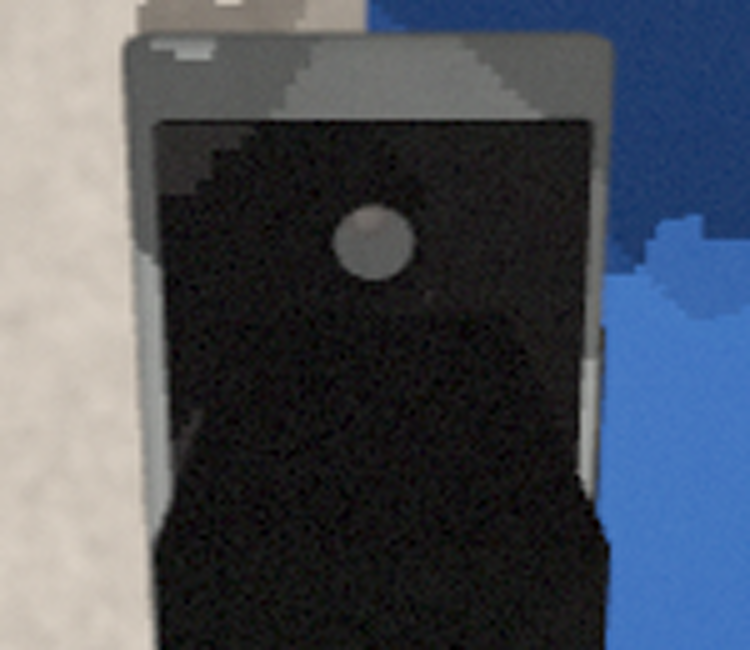

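View pics/s6.png

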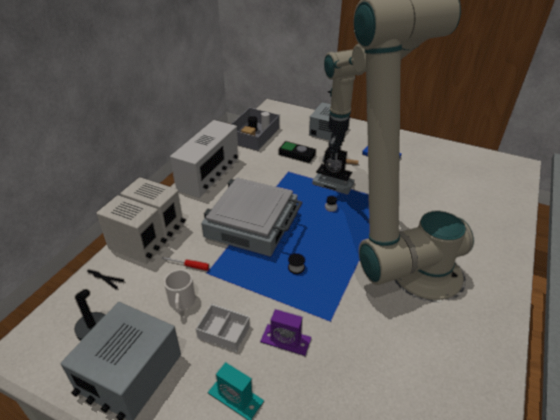

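```bash
python3 -c "
from h import *
c=lambda x,y:((x+.5)/5-.5+200,(y+.5)/5-.5+110)
A=lambda x,y,z:atz('wrist','w6',*c(x,y),z)
zf=.126-.072
print('block near edge',A(127,40,.022),A(612,40,.022))
print('block sides lower',A(141,300,.022),A(604,300,.022),A(152,520,.022),A(597,480,.022))
print('foot near',A(155,122,zf+.008),A(593,122,zf+.008),A(168,330,zf+.008),A(582,330,zf+.008))
print('hole top',A(373,243,zf+.008),A(373,243,zf+.004)); print('peg tip',A(368,217,.037), A(368,210,.037))
p=manip.camera_params('wrist');z=np.load('pics/w6.npz');M=np.array(p['mount']);R=q2R(z['rot'])
Rc=R@M[:3,:3];o=R@M[:3,3]+z['pos']
for X in([.3835,-.3073,.037],[.3835,-.3073,.022]):
  q=Rc.T@(np.array(X)-o); u=np.array(p['intrinsics'])@(q/q[2]); print((u[0]-200)*5,(u[1]-110)*5)
"
```

```text
block near edge [ 0.3579 -0.3472  0.022 ] [ 0.3579 -0.2699  0.022 ]
block sides lower [ 0.3998 -0.3471  0.022 ] [ 0.3998 -0.2692  0.022 ] [ 0.4391 -0.3471  0.022 ] [ 0.4317 -0.2689  0.022 ]
foot near [ 0.3675 -0.3373  0.062 ] [ 0.3674 -0.2779  0.062 ] [ 0.3962 -0.3369  0.062 ] [ 0.3962 -0.2781  0.062 ]
hole top [ 0.3839 -0.3078  0.062 ] [ 0.3845 -0.3078  0.058 ]
peg tip [ 0.3838 -0.3087  0.037 ] [ 0.3827 -0.3087  0.037 ]
375.03221845816114 213.07382517873563
375.34089638156956 200.18576577419054
```

>>> play_rows(
  plan=[
    [[1,0.004,-0.0005,-0.0003,0],[1,0.01,-0.0005,-0.0003,0],[1,0.015,-0.0005,-0.0003,0],[1,0.02,-0.0005,-0.0003,0],[1,0.024,-0.0005,-0.0003,0],[1,0.027,-0.0005,-0.0003,0],[1,0.027,-0.0005,-0.0003,0],[1,0.027,-0.0005,-0.0003,0]],
  ],
)

```text
clock: 7.1
position: [0.4328, -0.3079, 0.0989]
ee_rot: [0.705, -0.0, 0.71, -0.0]
contact_force: [-0.3, -0.2, -2.6]
width: 0.0369
```

```bash
python3 -c "
from h import *
snap('wrist','w7')
go(.4325,-.307,.094,90)
crop('w7',200,110,350,240,5,'c_w7')"
```

```text
pos [ 0.4329 -0.308   0.0991] jaw 90.02 xaxis [-0.0065 -0.001  -1.    ] q [-0.7458  0.3233  1.7936 -0.006   1.0289 -2.3139] w 0.0372 F [-0.3495 -0.3421 -2.9398] t 7.15
shift mm [ 5.0998  1.037  -0.4079] turn 0.02
```

View pics/c_w7.png

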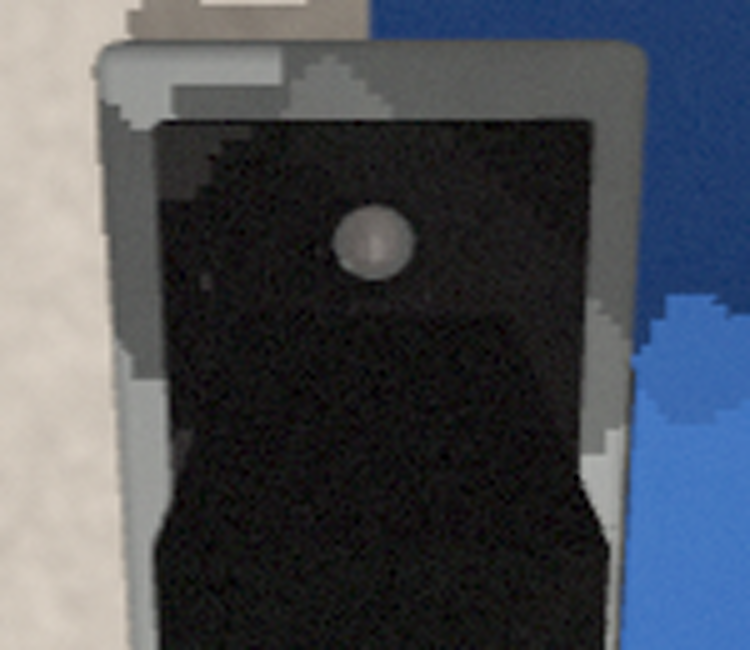

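>>> play_rows(
  plan=[
    [[1,0.002,0,0,0],[1,0.004,0,0,0],[1,0.0052,0,0,0],[1,0.0055,0,0,0],[1,0.0055,0,0,0],[1,0.0055,0,0,0]],
  ],
)

```text
clock: 7.75
position: [0.4327, -0.3082, 0.0942]
ee_rot: [0.705, -0.001, 0.709, -0.0]
contact_force: [-2.8, 0.1, 5.8]
width: 0.0372
```

>>> play_rows(
  plan=[
    [[0.6,0,0,0,0],[0.4,0,0,0,0],[0.2,0,0,0,0],[0,0,0,0,0],[0,0,0,0,0],[0,0,0,0,0],[0,-0.02,0,0,0],[0,-0.06,0,0,0],[0,-0.1,0,0,0],[0,-0.13,0,0,0],[0,-0.13,0,0,0]],
  ],
)

```text
clock: 8.85
position: [0.4358, -0.3099, 0.229]
ee_rot: [0.707, -0.003, 0.707, -0.003]
contact_force: [0.9, -0.2, 0.6]
width: 0.0857
```

```bash
python3 -c "
from h import *
snap('wrist','w8');snap('top','t8')
go(.43,-.2,.25,90)
crop('w8',200,80,360,270,4,'c_w8')"
```

```text
pos [ 0.4337 -0.308   0.2246] jaw 90.04 xaxis [-0.0056 -0.0024 -1.    ] q [-0.7446  0.2168  1.6037 -0.0057  1.3235 -2.3146] w 0.0853 F [ 0.1437  0.1018 -1.2688] t 8.95
shift mm [-25.5917 107.9774  -3.7632] turn 0.04
```

View pics/w8.png

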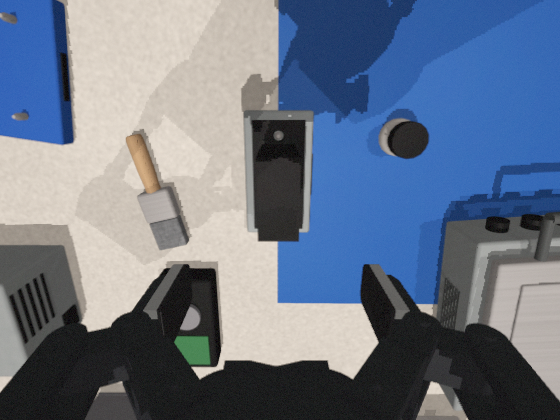

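View pics/c_w8.png

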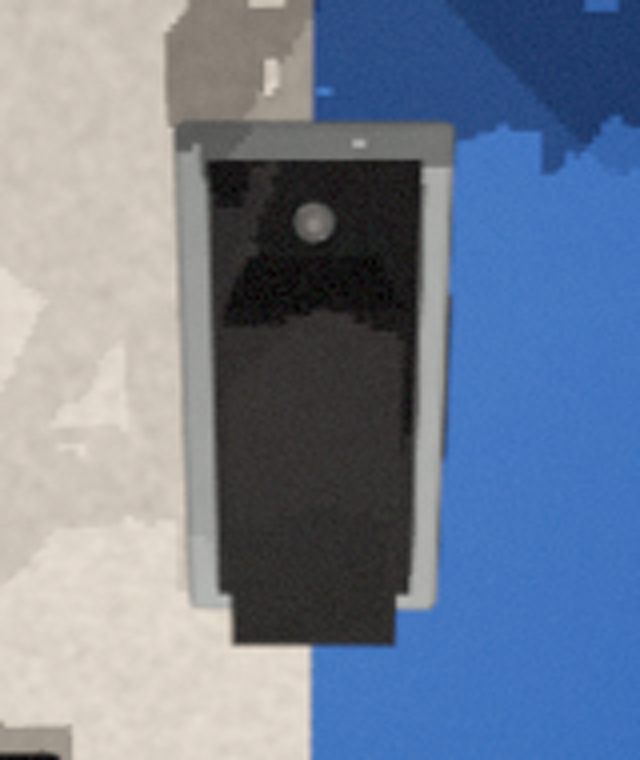

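```bash
python3 -c "
from h import *
go(.451,.036,.22,4.3)"
```

```text
pos [ 0.4337 -0.308   0.2246] jaw 90.04 xaxis [-0.0056 -0.0024 -1.    ] q [-0.7446  0.2168  1.6037 -0.0057  1.3235 -2.3146] w 0.0853 F [ 0.1437  0.1018 -1.2688] t 8.95
shift mm [  3.7302 344.0347  17.5483] turn 85.74
```

>>> play_rows(
  plan=[
    [[0,0,0.02,0.001,5],[0,0,0.055,0.003,13],[0,0,0.09,0.005,21],[0,0,0.125,0.007,29],[0,0,0.16,0.009,37],[0.3,0,0.195,0.01,45],[0.6,0,0.23,0.012,53],[0.6,0,0.265,0.014,61],[0.6,0,0.3,0.016,69],[0.6,0,0.325,0.017,77],[0.6,0.004,0.34,0.0175,84],[0.6,0.004,0.344,0.0175,85.7]],
  ],
)

```text
clock: 10.15
position: [0.4492, 0.0378, 0.2175]
ee_rot: [0.516, 0.478, 0.521, -0.484]
contact_force: [0.2, -1.2, -0.7]
width: 0.0335
```

>>> play_rows(
  plan=[
    [[0.6,0,0,0,0],[0.6,0,0,0,0]],
  ],
)

```text
clock: 10.35
position: [0.4482, 0.0379, 0.2159]
ee_rot: [0.515, 0.477, 0.522, -0.484]
contact_force: [0.3, 0.4, -0.7]
width: 0.0341
```

```bash
python3 -c "
from h import *
snap('wrist','w9');snap('top','t9')
go(.451,.036,.084,4.3)
crop('t9',350,200,410,270,8,'c_t9')
for (u,v) in [(375,235),(372,240),(370,237)]: print(atd('top','t9',u,v))"
```

```text
pos [0.4488 0.0375 0.2167] jaw 4.32 xaxis [-0.0119 -0.0014 -0.9999] q [-0.0695  0.1033  1.767  -0.0023  1.2831 -0.1442] w 0.0343 F [ 0.0815 -0.6258  0.7605] t 10.45
shift mm [132.6765   3.6262   1.5881] turn 0.02
[ 0.4371 -0.2856  0.0429]
[ 0.4225 -0.2778  0.0285]
[ 0.4325 -0.272   0.0272]
```

View pics/w9.png

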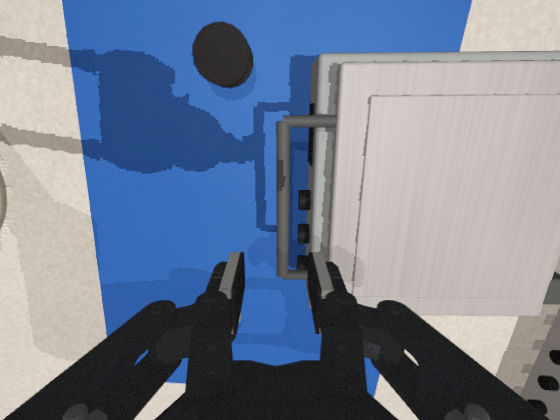

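View pics/c_t9.png

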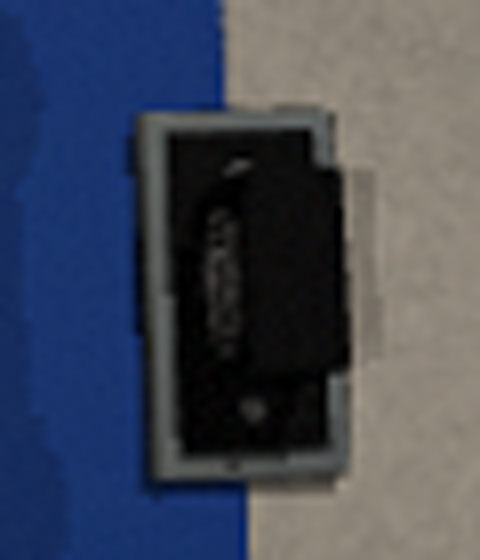

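```bash
python3 -c "
from h import *
crop('w9',250,40,350,290,3,'c_w9')
for a in [((283,124),(283,272))]:
  P=[atz('wrist','w9',*p,.094) for p in a[0:2]]; print(P,np.mean(P,0),np.linalg.norm(P[0]-P[1]),np.degrees(np.arctan2(*(P[1]-P[0])[1::-1])))
print(atd('wrist','w9',283,160),atd('wrist','w9',283,240))
for u in (277.5,289): print(u,atz('wrist','w9',u,200,.094))
for p in [(316,60),(314,180),(322,150),(330,200)]: print(p,atz('wrist','w9',*p,.08),atd('wrist','w9',*p))
"
```

```text
[array([0.4465, 0.1065, 0.094 ]), array([ 0.4587, -0.0381,  0.094 ])] [0.4526 0.0342 0.094 ] 0.14509020136614215 -85.19814517858246
[0.449  0.0766 0.0997] [0.4554 0.     0.0995]
277.5 [0.4472 0.0379 0.094 ]
289 [0.4579 0.0387 0.094 ]
(316, 60) [0.4702 0.1598 0.08  ] [0.4716 0.1618 0.066 ]
(314, 180) [0.4807 0.0563 0.08  ] [0.481  0.0558 0.0777]
(322, 150) [0.4848 0.0853 0.08  ] [0.4849 0.0852 0.0793]
(330, 200) [0.4987 0.0376 0.08  ] [0.4963 0.0411 0.0918]
```

View pics/c_w9.png

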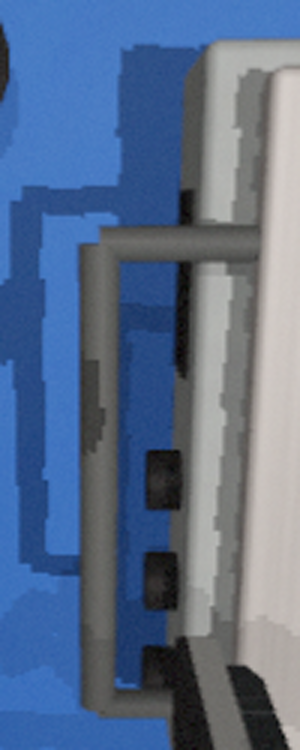

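```bash
python3 -c "
from h import *
go(.4523,.036,.083,4.6)"
```

```text
pos [0.4488 0.0375 0.2167] jaw 4.32 xaxis [-0.0119 -0.0014 -0.9999] q [-0.0695  0.1033  1.767  -0.0023  1.2831 -0.1442] w 0.0343 F [ 0.0815 -0.6258  0.7605] t 10.45
shift mm [133.6609   4.9345   1.6855] turn -0.28
```

>>> play_rows(
  plan=[
    [[0.7,0.02,0.005,0.0017,-0.3],[0.7,0.05,0.005,0.0017,-0.3],[0.7,0.08,0.005,0.0017,-0.3],[0.7,0.105,0.005,0.0017,-0.3],[0.7,0.115,0.005,0.0017,-0.3],[0.7,0.115,0.005,0.0017,-0.3]],
  ],
)

```text
clock: 11.05
position: [0.4517, 0.0356, 0.1006]
ee_rot: [0.516, 0.476, 0.523, -0.484]
contact_force: [-0.4, 0.6, 1.0]
width: 0.0257
```

```bash
python3 -c "
from h import *
snap('wrist','w10');snap('side','s10')
go(.4523,.036,.083,4.6)"
```

```text
pos [0.4535 0.0357 0.1024] jaw 4.6 xaxis [-0.0104 -0.0016 -0.9999] q [-0.0728  0.2195  1.9413 -0.0028  0.9911 -0.1514] w 0.0255 F [-0.3359 -0.6797  0.0392] t 11.15
shift mm [19.4473 -0.9378 -0.4173] turn -0.0
```

View pics/w10.png

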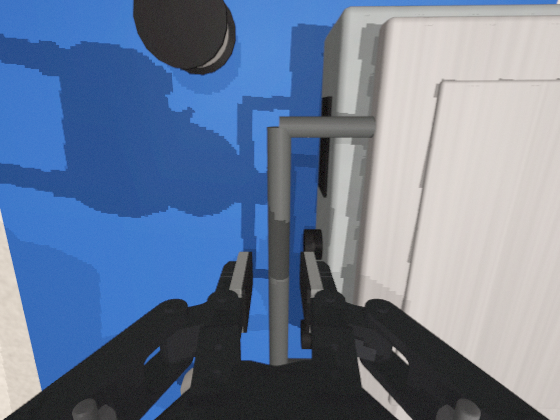

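>>> play_rows(
  plan=[
    [[0.7,0.006,0,0,0],[0.7,0.013,0,0,0],[0.7,0.0195,0,0,0],[0.7,0.0195,0,0,0],[0.75,0.0195,0,0,0],[0.8,0.0195,0,0,0],[0.85,0.0195,0,0,0],[1,0.0195,0,0,0],[1,0.0195,0,0,0],[1,0.0195,0,0,0]],
  ],
  grip_force=30,
)

```text
clock: 12.15
position: [0.4527, 0.0356, 0.083]
ee_rot: [0.517, 0.476, 0.522, -0.483]
contact_force: [-3.9, 0.3, 2.8]
width: 0.0103
```

```bash
python3 -c "
from h import *
snap('wrist','w11')
go(.4523,.036,.083,4.6)"
```

```text
pos [0.4527 0.0356 0.083 ] jaw 4.6 xaxis [-0.0114 -0.0016 -0.9999] q [-0.0729  0.2436  1.969  -0.0031  0.9403 -0.1514] w 0.0104 F [-2.2298 -0.8965  2.507 ] t 12.2
shift mm [-0.031  -0.3728 -0.4028] turn -0.0
```

View pics/w11.png

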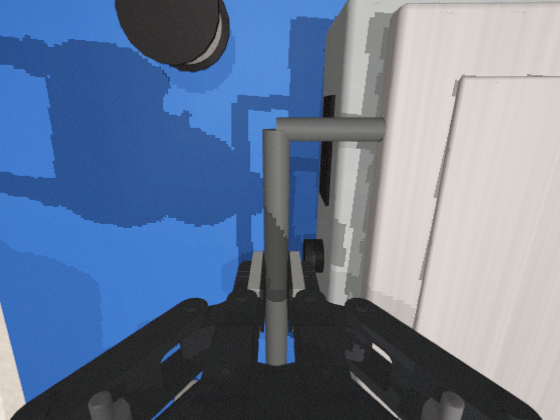

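```bash
cat > arc.py <<'E'
from h import *
import sys
def arc(t0,ths,yaw=4.6,r=.265):
    s=manip.get_state();R=q2R(s['ee_rot']);e=np.array([np.cos(np.radians(yaw)),np.sin(np.radians(yaw)),0]);k=np.array([0,0,1.])
    p=lambda t:-r*np.cos(t)*e+r*np.sin(t)*k
    for t in ths:
        d=R.T@(p(t)-p(t0)); print(round(t,3),d.round(4).tolist(),(s['position']+p(t)-p(t0)).round(4))
E
python3 -c "
from arc import *
arc(0,[.02,.06,.11,.16,.21,.26,.3])"
```

```text
0.02 [-0.0053, -0.0, 0.0] [0.4528 0.0356 0.0883]
0.06 [-0.0159, 0.0003, 0.0] [0.4532 0.0357 0.0989]
0.11 [-0.0291, 0.0013, 0.0] [0.4543 0.0358 0.1121]
0.16 [-0.0423, 0.0029, 0.0] [0.4561 0.0359 0.1252]
0.21 [-0.0553, 0.0052, 0.0] [0.4585 0.0361 0.1382]
0.26 [-0.0682, 0.0081, 0.0] [0.4616 0.0363 0.1511]
0.3 [-0.0784, 0.0109, 0.0001] [0.4645 0.0366 0.1613]
```

>>> play_rows(
  plan=[
    [[1,-0.0053,0,0,0],[1,-0.0159,0.0003,0,0],[1,-0.029,0.0013,0,0],[1,-0.0423,0.0029,0,0],[1,-0.0553,0.0052,0,0],[1,-0.0682,0.0081,0,0],[1,-0.0784,0.0109,0,0],[1,-0.0784,0.0109,0,0],[1,-0.0784,0.0109,0,0]],
  ],
)

```text
clock: 13.1
position: [0.4639, 0.0366, 0.1612]
ee_rot: [0.517, 0.476, 0.522, -0.483]
contact_force: [-2.3, -1.6, -1.3]
width: 0.0108
```

```bash
python3 -c "
from arc import *
snap('wrist','w12');snap('top','t12');snap('side','s12')
s=manip.get_state();print(s['position'],s['contact_force'],s['width'],s['moment'],s['clock'])
arc(.3,[.35,.4,.45,.5,.55,.6,.65,.7,.75,.8,.85,.88])"
```

```text
[0.4637 0.0365 0.1606] [-3.3154 -1.0067  0.138 ] 0.010571574033850065 [-0.1612  0.5661 -0.0165] 13.25
0.35 [-0.0126, 0.0041, 0.0] [0.4679 0.0369 0.1732]
0.4 [-0.025, 0.0088, 0.0] [0.4728 0.0373 0.1855]
0.45 [-0.0371, 0.0141, 0.0] [0.4782 0.0377 0.1976]
0.5 [-0.049, 0.02, 0.0] [0.4842 0.0382 0.2094]
0.55 [-0.0606, 0.0264, 0.0] [0.4909 0.0387 0.2208]
0.6 [-0.0718, 0.0335, 0.0001] [0.498  0.0393 0.232 ]
0.65 [-0.0826, 0.0411, 0.0001] [0.5058 0.0399 0.2427]
0.7 [-0.0931, 0.0493, 0.0001] [0.514  0.0406 0.2531]
0.75 [-0.1031, 0.0579, 0.0001] [0.5228 0.0413 0.263 ]
0.8 [-0.1127, 0.0671, 0.0001] [0.532  0.042  0.2724]
0.85 [-0.1218, 0.0767, 0.0001] [0.5417 0.0428 0.2814]
0.88 [-0.127, 0.0826, 0.0001] [0.5477 0.0433 0.2866]
```

View pics/w12.png

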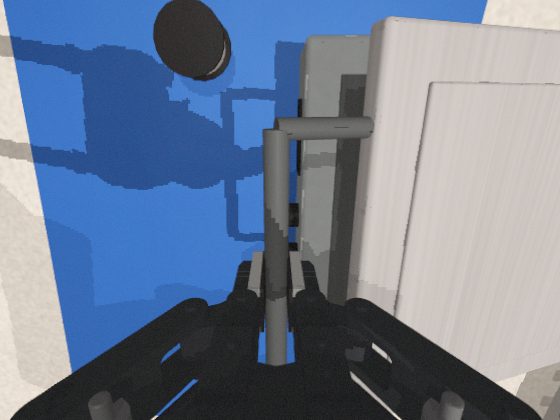

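View pics/s12.png

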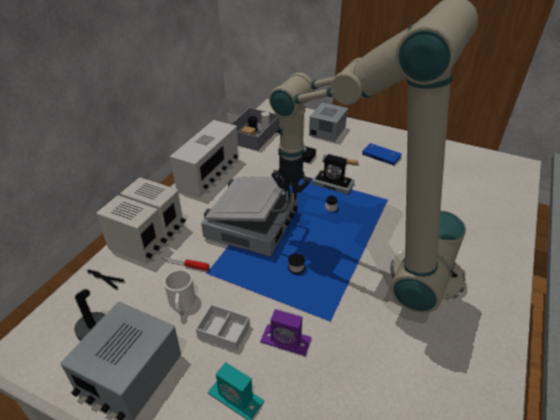

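>>> play_rows(
  plan=[
    [[1,-0.0126,0.0041,0,0],[1,-0.025,0.0088,0,0],[1,-0.0371,0.0141,0,0],[1,-0.049,0.02,0,0],[1,-0.0606,0.0264,0,0],[1,-0.0718,0.0335,0,0],[1,-0.0826,0.0411,0,0],[1,-0.0931,0.0493,0,0],[1,-0.1031,0.0579,0,0],[1,-0.1127,0.0671,0,0],[1,-0.1218,0.0767,0,0],[1,-0.127,0.0826,0,0]],
  ],
)

```text
clock: 14.45
position: [0.545, 0.0431, 0.2887]
ee_rot: [0.516, 0.474, 0.524, -0.485]
contact_force: [-10.7, -1.6, 9.3]
width: 0.0106
```

>>> play_rows(
  plan=[
    [[1,0,0,0,0],[1,0,0,0,0]],
  ],
)

```text
clock: 14.65
position: [0.5458, 0.0431, 0.2892]
ee_rot: [0.516, 0.475, 0.523, -0.484]
contact_force: [-2.1, -0.6, 3.5]
width: 0.0103
```

```bash
python3 -c "
from arc import *
snap('wrist','w13');snap('top','t13');snap('side','s13')
s=manip.get_state();print(s['position'],s['contact_force'],s['width'],s['moment'],s['clock'])
d=s['position'][2]-.083; print('theta from z',np.arcsin(d/.265)); dx=(s['position'][:2]-[.4527,.0356])@[.9968,.0802]; print('from x',np.arccos(1-dx/.265))
arc(.85,[.88,.9])
crop('s13',190,160,330,260,5,'c_s13')"
```

```text
[0.545  0.0431 0.2885] [-1.575  -0.969   2.6749] 0.01078778309094467 [-0.1103  0.355   0.0347] 14.8
theta from z 0.8873645757192042
from x 0.8623749399926156
0.88 [-0.0053, 0.006, 0.0] [0.551  0.0436 0.2936]
0.9 [-0.0087, 0.01, 0.0] [0.5551 0.0439 0.297 ]
```

View pics/w13.png

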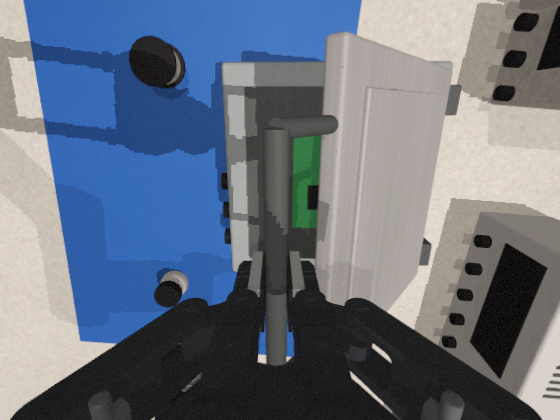

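View pics/c_s13.png

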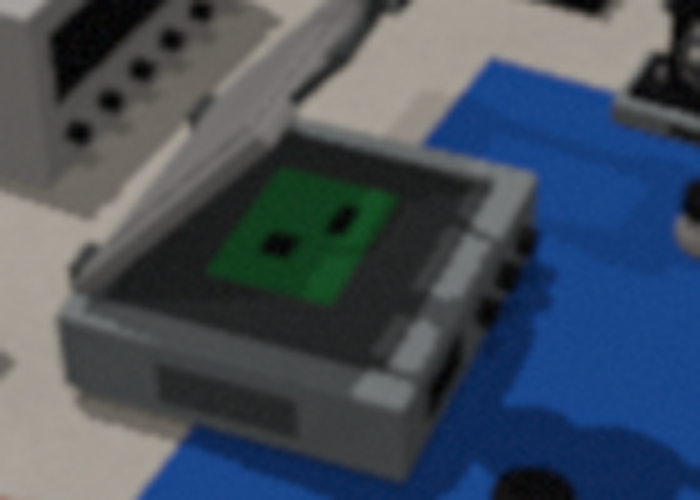

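```bash
python3 -c "
from arc import *
arc(.875,[.91,.94,.94,.9,.86,.82,.78,.74,.70,.67,.64,.62])"
```

```text
0.91 [-0.006, 0.0071, 0.0] [0.5522 0.0437 0.2943]
0.94 [-0.0109, 0.0134, 0.0] [0.5585 0.0442 0.2991]
0.94 [-0.0109, 0.0134, 0.0] [0.5585 0.0442 0.2991]
0.9 [-0.0043, 0.0051, 0.0] [0.5501 0.0435 0.2927]
0.86 [0.0026, -0.003, -0.0] [0.542  0.0429 0.2859]
0.82 [0.0098, -0.0107, -0.0] [0.5341 0.0422 0.2788]
0.78 [0.0174, -0.0182, -0.0] [0.5265 0.0416 0.2715]
0.74 [0.0252, -0.0254, -0.0] [0.5192 0.041  0.2638]
0.7 [0.0333, -0.0322, -0.0] [0.5123 0.0405 0.2558]
0.67 [0.0395, -0.0371, -0.0001] [0.5072 0.0401 0.2496]
0.64 [0.0459, -0.0418, -0.0001] [0.5024 0.0397 0.2433]
0.62 [0.0503, -0.0449, -0.0001] [0.4993 0.0394 0.2391]
```

>>> play_rows(
  plan=[
    [[1,-0.003,0.0035,0,0],[1,-0.006,0.007,0,0],[1,-0.0109,0.0134,0,0],[1,-0.0109,0.0134,0,0],[1,-0.0109,0.0134,0,0],[1,-0.0043,0.0051,0,0],[1,0.0026,-0.003,0,0],[1,0.0098,-0.0107,0,0],[1,0.0174,-0.0182,0,0],[1,0.0252,-0.0254,0,0],[1,0.0333,-0.0322,0,0],[1,0.0395,-0.0371,0,0]],
  ],
)

```text
clock: 16.0
position: [0.5074, 0.0401, 0.2486]
ee_rot: [0.516, 0.475, 0.524, -0.484]
contact_force: [1.6, -0.1, -1.5]
width: 0.0102
```

```bash
python3 -c "
from arc import *
s=manip.get_state();print(s['position'],s['contact_force'],s['width'],s['moment'],s['clock'])
d=s['position'][2]-.083; t=np.arcsin(d/.265);print('theta from z',t); dx=(s['position'][:2]-[.4527,.0356])@[.9968,.0802]; t2=np.arccos(1-dx/.265);print('from x',t2)
arc((t+t2)/2,[.67,.65,.63,.62])"
```

```text
[0.5074 0.0401 0.2486] [ 1.5608 -0.1208 -1.5359] 0.010208855416523874 [ 0.0565 -0.5248  0.0203] 16.0
theta from z 0.6748360846541483
from x 0.655037453344017
0.67 [-0.0011, 0.0008, 0.0] [0.5082 0.0401 0.2496]
0.65 [0.0032, -0.0024, -0.0] [0.505  0.0399 0.2454]
0.63 [0.0075, -0.0055, -0.0] [0.5018 0.0396 0.2412]
0.62 [0.0097, -0.007, -0.0] [0.5003 0.0395 0.239 ]
```

>>> play_rows(
  plan=[
    [[1,0.0032,-0.0024,0,0],[1,0.0075,-0.0055,0,0],[1,0.0097,-0.007,0,0],[1,0.0097,-0.007,0,0],[1,0.0097,-0.007,0,0],[1,0.0097,-0.007,0,0]],
  ],
)

```text
clock: 16.6
position: [0.5002, 0.0395, 0.2391]
ee_rot: [0.516, 0.475, 0.524, -0.484]
contact_force: [1.9, -0.3, -1.7]
width: 0.0104
```

```bash
python3 -c "
from arc import *
snap('wrist','w14');snap('top','t14');snap('side','s14')
s=manip.get_state();print(s['position'],s['contact_force'],s['width'],s['moment'],s['clock'],s['qd'])
d=s['position'][2]-.083; t=np.arcsin(d/.265);print('theta from z',t); dx=(s['position'][:2]-[.4527,.0356])@[.9968,.0802]; t2=np.arccos(1-dx/.265);print('from x',t2)
crop('t14',200,120,420,280,3,'c_t14')"
```

```text
[0.5002 0.0395 0.2391] [1.4262 1.0006 0.1415] 0.010597548234640828 [ 0.0452 -0.2258 -0.0446] 16.75 [-0.0004 -0.0017 -0.0013  0.0003 -0.0008 -0.0008]
theta from z 0.6297188075030036
from x 0.6089878555489926
```

View pics/w14.png

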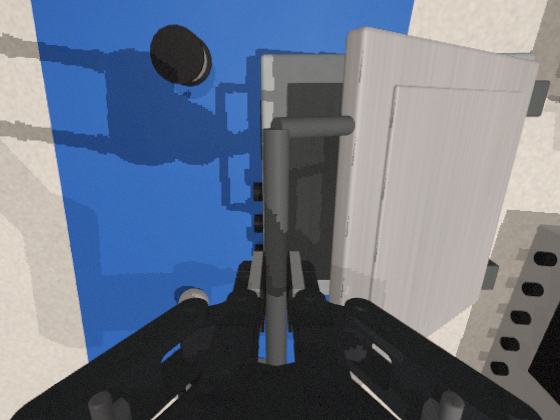

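View pics/s14.png

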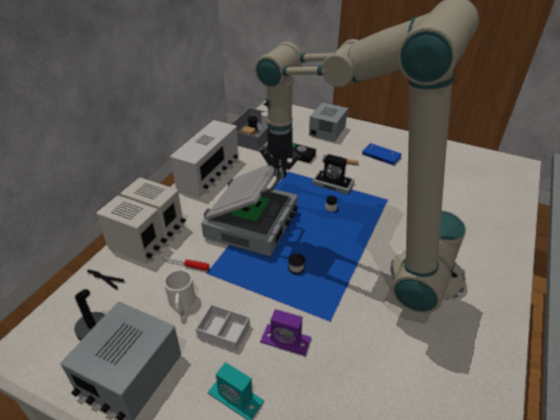

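View pics/t14.png

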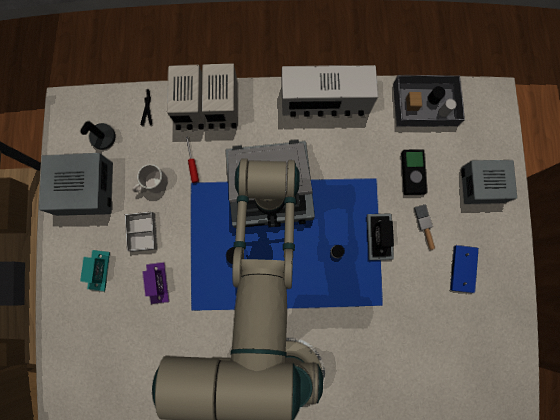

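```bash
python3 -c "
from h import *
P=np.array([atd('wrist','w14',u,v) for u in range(365,500,15) for v in range(75,250,15)])
P=P[~np.isnan(P).any(1)];c=P.mean(0);n=np.linalg.svd(P-c)[2][2];n*=np.sign(n[2]);print(len(P),n,np.arccos(n[2]),np.abs((P-c)@n).max(),np.degrees(np.arctan2(n[1],n[0])))
s=manip.get_state();print(s['clock'],s['position'])"
```

```text
108 [0.5572 0.0521 0.8287] 0.593989105960644 0.002642297004393878 5.342264062643716
16.75 [0.5002 0.0395 0.2391]
```

```bash
python3 -c "
from h import *
def f(fn,us,vs):
  P=np.array([atd('wrist',fn,u,v) for u in us for v in vs])
  P=P[~np.isnan(P).any(1)];c=P.mean(0);A=np.c_[P[:,:2]-c[:2],np.ones(len(P))];k=np.linalg.lstsq(A,P[:,2],rcond=None)[0];r=P[:,2]-A@k
  print(fn,len(P),'slope',k[:2],'theta',-np.arctan(k[0]*.9968+k[1]*.08),'res',np.abs(r).max())
f('w9',range(380,540,15),range(105,290,15))
f('w14',range(400,480,10),range(100,250,10))
f('w12',range(440,550,10),range(95,330,15))"
```

```text
w9 143 slope [0.0001 0.0011] theta -0.00014254362737836312 res 0.002954478705732261
w14 120 slope [-0.693  -0.0552] theta 0.6074878597119414 res 0.0005826067501773224
w12 176 slope [-0.3003 -0.0238] theta 0.2926378130273923 res 0.000798132976652266
```

```bash
python3 -c "
from rig import manip
s=manip.get_state();print(s['clock'],s['position'],s['width'],s['contact_force']);print(manip.sign_off())"
```

```text
16.75 [0.50017952 0.03949212 0.23906314] 0.010597548234640828 [1.42615873 1.00055866 0.14153708]
the job is handed in; nothing more can be done
None
```

The fan is standing on its grey base and released, and the gripper is holding the preheater cover still, about 7 to 8° below its balance point. I handed the job in at 16.75 s.

- **Fan:** In the wrist and top pictures, both pegs show through the foot holes. The foot's top measured about 28.5 mm high against 30 mm expected, within the camera's accuracy. It went down with no jamming, only a light contact of about 8 N at the end.
- **Cover:** I raised it by the handle to about 0.94 rad commanded. The highest angle I measured was about 0.875 rad, just before the final raise, against a balance point of 0.75. I then brought it back and held it.
- **Final angle:** The readings disagree slightly. The gripper's height gives 0.63 rad, its forward position gives 0.61, and a flat fit to the cover in the depth image gives 0.607. A rougher fit that also took in the cover's raised step gave 0.594. All of these lie within the 5 to 10° window.
- **At hand-in:** The joints were still, the force on the tool was under 2 N, and the fingers were closed on the rod.
- **Other things on the bench:** In the last top and side pictures they look to be where they started.

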